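Gauge a stepped axle in the print-fit plate

ROBOT

A 6-joint arm with a two-finger parallel gripper is mounted at the origin on the work surface. World frame = base frame: x ahead of the robot, y to its left, z up, the work surface at z = 0. Lengths are in m, angles in degrees, forces in N, time in s.
With the tool pointing down it reaches from about 0.325 to 0.875 m from the base axis. Payload 4.4 kg.
Tool frame: the origin (TCP) lies midway between the tips of the shut fingers; the grasp point (between the pads) lies 19 mm behind it (arm.grip_depth is the distance from the TCP to the grasp point, in m); y points along the fingers, x is the direction in which the jaws open and shut, and the axes are right-handed (so a half turn about y gives the same grasp; the last joint's range is limited). The gripper opens to 85 mm and grips with 20 to 120 N. Pads are 22 mm wide; open, the fingers measure 114 mm over their backs; the gripper's body (76 mm by 85 mm) begins 54 mm behind the grasp point. The pads swing forward as they close: fully open they stand 13 mm farther back than shut.
Start: joints at [58.184, 11.837, 88.321, -0, 79.842, -8.623], TCP at [0.226, 0.529, 0.231] pointing down, gripper open.
Joint ranges: [-156.59, 156.59], [-49.26, 127.26], [12.9, 141.05], [-63.56, 243.56], [4.71, 150.69], [-161.64, 161.64]. Speed limits (degrees/s): [159.86, 159.86, 180, 180, 180, 180].

INTERFACE

Orientations are given as [roll, pitch, yaw] about the fixed x, y, z axes, in that order (R = Rz(yaw) Ry(pitch) Rx(roll)).
In Python, from rig import arm, optics gives the robot as it stands. The module is installed in compiled form; this text tells all that it offers.
- The arm moves only by the tool step_arm, never from a script. Its argument "series" is a list of rows, each a list of 7 numbers: the turn, a rotation vector about the tool's x, y, z in degrees, then the shift along the tool's x, y, z in cm, then the opening, from 0 (shut) to 1 (fully open). A call has 1 to 12 rows; each row shifts and turns the commanded pose from where the row before left it, along the tool's axes as they then stand; what a row does not reach is not made up. A row lasts 1/10 s, in which the tool goes at most 50 mm and 8.59 degrees, less where a joint would pass 70% of its speed; a pose out of reach is approached as far as the arm can. A call is refused whole if a number of a shift passes 5 or a number of a turn 8.59, either way. A call with a gripper value outside its range is refused whole. The fingers move at their own pace and stop on an object; the grip force is fixed at half the most. Time passes only in rows, so rows that do not move let the fingers close. It gives the time, the measured TCP pose, the force and the opening at its end, in the units of the state.
- arm.get_state(): the state, without advancing time (a new reading comes with each control period).
- optics.grab_frame(name): name is "scene" or "top" or "wrist"; returns a dict with "frame" (384x512x3 uint8, red, green, blue), "fx", "fy", "cx", "cy" (pixels), "D" ([k1, k2, p1, p2, k3] as OpenCV has them; the pictures are not rectified), "rvec" (rotation vector, rad) and "tvec" (3), from world to camera coordinates, as OpenCV has them; the wrist camera has in their place "tool_from_camera" (4x4, takes a point from camera to tool coordinates, whose origin is the TCP and whose axes are the tool frame's). Camera axes: x right, y down, z forward; pixel columns grow to the right and rows downward; lengths in m; the calibration is good to about 2 mm. A picture is of the moment at which its call begins: read the wrist's pose just before it. There is no depth.
- arm.sign_off(): hands the job in, once; it reports no verdict.
The state is a dict: "time_s": time; "joint_positions": joint angles; "joint_velocities": joint speeds; "joint_torque": joint torques, N m; "tool_pos": TCP position; "tcp_rot": TCP orientation; "contact_force": force on the tool from outside, world axes, zero at the start; "ft_torque": the same for the moment, N m; "width": finger opening in m.
Only numpy, scipy, OpenCV 4.12 (cv2) and the standard library are available. Lean on these libraries where they do the work, as an engineer would, in place of code of your own. Each camera call takes 0.05 s, during which the arm holds its last target. There are 200 camera calls.

TASK

Find out which bore of the gauge plate in the blue stand fits the stepped axle: take the axle from its white holder and gently try its slim end down the row, without ever forcing it, until you come to the bore that its shank passes through cleanly while the wider collar does not. Leave the axle standing upright in that bore, pushed fully home with the collar flat on the plate, let go of it, and leave everything else where it is.

Things in the scene. Friction and masses are not known exactly. Their poses are not given: they have to be found in the camera images.
- axle_hub (a point): centre of the black hub (24 mm diameter, 30 mm tall) on top of the loose stepped axle; z points up along the axle. The tip's end is 55 mm below this point, the collar's underside 25 mm below it. The hub can be gripped from above.
- axle_shoulder (a point): point on the axle's axis at the underside of its 15 mm collar, 30 mm above the tip's end.
- holder: white printed block 60 x 60 x 40 mm, fixed, with a 13.2 mm bore, 36 mm deep, in its top, in which the axle starts upright with its collar resting on the block's top (collar underside 40 mm above the table); origin at the centre of its underside.
- gauge_mid (a point): middle of the blue work bay of the fixed stand, at the height of the top face of the plate in it (60 mm above the table); z up, y along the row of bores, x towards the white rack with the spare plates, which lie 76 and 124 mm from here, equally high. Under the plate the bay is open for 40 mm. Clamps at both ends stand 10 mm above the plate, from 70 mm off the middle.
- stand: the fixed stand: aluminium base 185 x 190 x 8 mm, blue work bay and white spares rack; origin under gauge_mid at table height, same axes.
- axle: the stepped axle, 90 g (varies). From below: slightly tapered steel tip (10.5 growing to 12 mm diameter over 2 mm), 12 mm shank up to 30 mm, 15 mm collar 10 mm thick, black hub 24 mm diameter, 30 mm tall; 70 mm in all. Origin at the end of the tip, z up along the axle.
- wheel: bystander: loose wheel with black tyre lying flat, 92 mm across, 36 mm high; origin at the centre of its underside
- bracket: bystander: loose white three-lobed printed bracket, about 130 mm across, 24 mm high; origin at the centre of its underside
- bearing: bystander: loose steel ring, 32 mm across, 10 mm high; origin at the centre of its underside
- driver: bystander: loose red-handled screwdriver lying flat, about 200 mm long; origin in its underside
- spool: bystander: loose blue spool, 120 mm across, 50 mm high; origin at the centre of its underside
- glue: bystander: loose yellow bottle, 36 mm across, 100 mm high; origin at the centre of its underside
- plate_p: one of three look-alike orange gauge plates, fixed, 40 x 150 x 12 mm; origin at the centre of its underside, z up, y along its row of four round through bores, nominally at x = 0, y = +45, +15, -15, -45 mm; every bore is up to 1.6 mm off its nominal place in x and in y. The plate to use is the one centred in the blue bay; which one it is changes.
- plate_q: gauge plate like plate_p. On every plate the bore nearest the red dot (+y end) is the tightest and each next bore towards -y is 3 mm larger. The tightest bore is 7 mm on one plate, 10 mm on another, 13 mm on the third; which plate has which range is not known beforehand.
- plate_r: gauge plate like plate_p and plate_q. Two of the three are spares in the white rack and are not used; the centre of the one in the bay is within 3 mm of gauge_mid seen from above.

How it is judged (in metres and radians):
On the way:
1. the axle is lifted clear out of its holder (height (world z) of axle_shoulder above 0.078 m), for 0.1 s.
At the end, for the whole second after the job is handed in: The axle stands upright (within 3 degrees), released and at rest, in a bore of the plate in the blue bay (within 6 mm of its middle line), the underside of its collar within 2 mm of the plate's top face: in a tighter bore it stands too high, in a looser one it sinks too deep (z of axle_shoulder in the frame of gauge_mid between -0.002 and 0.002 m and x of axle_shoulder in the frame of gauge_mid between -0.006 and 0.006 m and y of axle_shoulder in the frame of gauge_mid between -0.055 and 0.055 m and angle between axle_shoulder's own z axis and vertical below 0.05 rad and linear speed of axle below 0.01 m/s and contact force between axle and the fingers below 0.1 N); the robot touches nothing.
It fails at once if the axle is forced: it presses on a gauge plate with more than 40 N (contact force between axle and plate_p above 40 N or contact force between axle and plate_q above 40 N or contact force between axle and plate_r above 40 N).
It fails at once if the robot presses on a gauge plate or the stand with more than 40 N (contact force between any of the fingers, the arm and plate_p above 40 N or contact force between any of the fingers, the arm and plate_q above 40 N or contact force between any of the fingers, the arm and plate_r above 40 N or contact force between any of the fingers, the arm and stand above 40 N).
It fails at once if a loose bystander (wheel, bracket, ring, screwdriver, spool, bottle) is moved by more than 20 mm (distance of any of wheel, bracket, bearing, driver, spool, glue from where it was at the start of the episode above 0.02 m).
It also fails if it takes over 61 s, if anything falls off the work surface, if the arm or the gripper's body presses on something with over 40 N, if the wrist force passes 120 N, or if a joint passes its speed limit or range.

## Working session

There is one attempt and no reset: what is moved stays moved. The work goes in short steps, Python scripts to look and compute and a tool call to move; the robot and the scene stay as the last step left them, time stands still between calls to the robot, and variables do not carry over. Pictures are saved under pics/ and viewed, about 8 in all and at most 12, crops included, and the job is handed in when it is done.

Besides the shell and the picture viewer there is one more tool, called after "Call:" as a command line: name --pt "numbers of a row" for each row, then --argument value for the rest. step_arm: Moves the arm, as the interface text tells. Its arguments: {"type":"object","properties":{"series":{"type":"array","items":{"type":"array","items":{"type":"number"}}}},"required":["series"]}

```bash
mkdir -p pics; ls; python3 - <<'E'
from rig import arm, optics
import cv2
s=arm.get_state();print(s)
for n in("scene","top","wrist"):
    f=optics.grab_frame(n);cv2.imwrite(f"pics/{n}0.png",f["frame"][:,:,::-1])
    print({k:v for k,v in f.items() if k!="frame"})
E
```

```text
pics
{'time_s': 0.0, 'joint_positions': array([ 5.81844293e+01,  1.18877809e+01,  8.84058868e+01,  7.20407723e-04,
        7.98409904e+01, -8.62293331e+00]), 'joint_velocities': array([-0.00250396,  0.08609146, -0.02402278, -0.03985593, -0.01212054,
        0.08315257]), 'joint_torque': array([ 3.51245808e-04, -3.83038580e+01, -2.91591507e+01, -2.03596319e-04,
        1.03602262e-02,  1.57230107e-05]), 'tool_pos': array([0.22604751, 0.52787302, 0.23008176]), 'tcp_rot': array([-89.97910972,   0.13302973,  66.80725895]), 'contact_force': array([-0.12431248,  0.19545063,  0.40771396]), 'ft_torque': array([-0.00935446,  0.02285519, -0.01594798]), 'width': 0.08525833674520789}
{'fx': 413.0586030617365, 'fy': 413.0586030617365, 'cx': 256.1708096787071, 'cy': 195.88807974521222, 'D': array([-0.03797888,  0.        ,  0.        ,  0.        ,  0.        ]), 'rvec': array([ 1.98548851,  1.30307692, -0.55745543]), 'tvec': array([-0.25416085, -0.26951273,  1.5287421 ])}
{'fx': 420.3528703335895, 'fy': 420.3528703335895, 'cx': 250.11111634840697, 'cy': 188.0014581256518, 'D': array([-0.1546585,  0.       ,  0.       ,  0.       ,  0.       ]), 'rvec': array([ 2.16624452, -2.16960113,  0.07476474]), 'tvec': array([0.04689696, 0.5416536 , 1.16103888])}
{'fx': 279.8518952017579, 'fy': 279.8518952017579, 'cx': 257.89082672955146, 'cy': 188.25662076210546, 'D': array([-0.03771624,  0.        ,  0.        ,  0.        ,  0.        ]), 'tool_from_camera': array([[ 9.99999622e-01, -5.46587871e-04, -6.76447553e-04,
        -5.23534812e-04],
       [ 5.00072965e-04, -2.74975768e-01,  9.61451027e-01,
        -1.42848634e-01],
       [-7.11524155e-04, -9.61451002e-01, -2.74975390e-01,
         6.92304659e-02],
       [ 0.00000000e+00,  0.00000000e+00,  0.00000000e+00,
         1.00000000e+00]])}
```

View images.

View pics/top0.png

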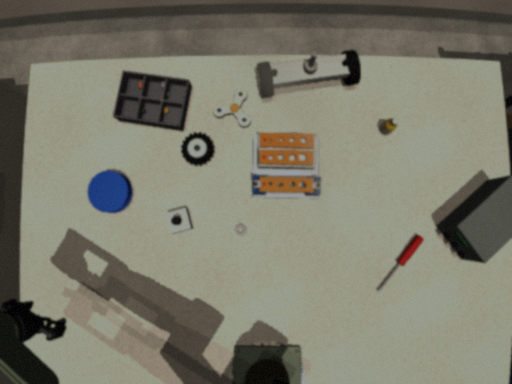

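View pics/scene0.png

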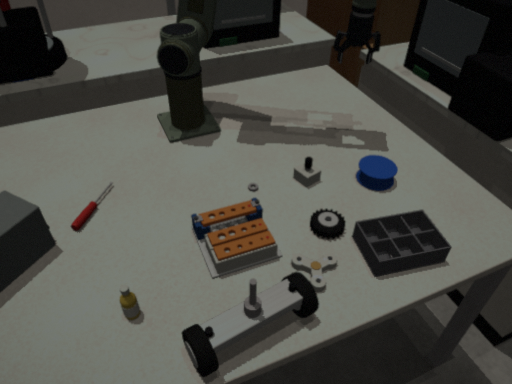

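The top view shows the axle hub at about (179,219) in the white holder, and the bay plate at about (286,185) with the spares above it. The scene view agrees with this, and nothing tall stands between holder and stand.

```bash
cat > h.py <<'E'
import numpy as np, cv2
from scipy.spatial.transform import Rotation as R
from rig import arm, optics
def grab(n):
    s=arm.get_state(); f=optics.grab_frame(n)
    K=np.array([[f["fx"],0,f["cx"]],[0,f["fy"],f["cy"]],[0,0,1]])
    if n=="wrist":
        T=np.eye(4);T[:3,:3]=R.from_euler("xyz",s["tcp_rot"],degrees=True).as_matrix();T[:3,3]=s["tool_pos"]
        W=T@f["tool_from_camera"]
    else:
        r=cv2.Rodrigues(f["rvec"])[0];W=np.eye(4);W[:3,:3]=r.T;W[:3,3]=-r.T@f["tvec"]
    return f["frame"],dict(K=K,D=f["D"],W=W)
def onplane(c,px,z):
    u=cv2.undistortPoints(np.array(px,float).reshape(-1,1,2),c["K"],c["D"]).reshape(-1,2)
    d=np.c_[u,np.ones(len(u))]@c["W"][:3,:3].T;o=c["W"][:3,3]
    return o+d*((z-o[2])/d[:,2])[:,None]
def blobs(m,amin=5):
    n,l,st,ce=cv2.connectedComponentsWithStats(m.astype(np.uint8))
    return [(st[i,4],ce[i],st[i,:4],l==i) for i in range(1,n) if st[i,4]>=amin]
def save(n,im,box=None,k=1):
    if box: im=im[box[1]:box[3],box[0]:box[2]]
    cv2.imwrite(n,cv2.resize(im[:,:,::-1],None,fx=k,fy=k,interpolation=cv2.INTER_CUBIC))
E
python3 - <<'E'
from h import *
im,c=grab("top")
hsv=cv2.cvtColor(im,cv2.COLOR_RGB2HSV)
sub=np.zeros(im.shape[:2],bool);sub[205:235,165:195]=1
for a,ce,b,_ in blobs((hsv[...,2]<70)&sub): print("hub",a,ce,onplane(c,ce,.08))
sub[:]=0;sub[120:200,240:330]=1
org=(hsv[...,0]<18)&(hsv[...,1]>150)&(hsv[...,2]>90)&sub
for a,ce,b,m in blobs(org,50):
    p=np.argwhere(m)[:,::-1].astype(np.float32);q=onplane(c,p,.06)[:,:2]
    r=cv2.minAreaRect((q*1000).astype(np.float32));print("plate",a,ce,r)
save("pics/plates.png",im,(240,120,330,205),7)
E
```

```text
hub 61 [176.14754098 219.81967213] [[0.45130811 0.24425691 0.08      ]]
plate 527 [282.33965844 140.20113852] ((672.9873046875, -52.65771484375), (135.66754150390625, 36.62131118774414), 89.79305267333984)
plate 484 [283.05371901 157.05785124] ((624.0585327148438, -50.88099670410156), (143.5060577392578, 33.46599197387695), 89.88555145263672)
plate 589 [284.63667233 184.05602716] ((548.3079223632812, -51.827171325683594), (144.98191833496094, 38.64012908935547), 88.1365966796875)
```

View pics/plates.png

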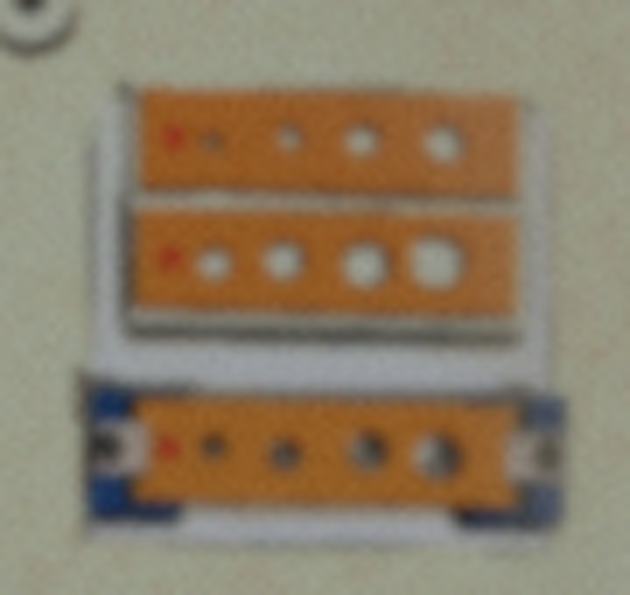

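The crop shows red dots at the left, which is world +y. The bay plate's bores grow to the right and look like the middle size range, so I expect the second bore to fit. I'll move above the holder at yaw 0.

Call:
step_arm --pt "0 8.35 0 0 0 0 1" --pt "0 8.35 0 0 0 0 1" --pt "0 8.35 0 0 0 0 1" --pt "0 8.35 0 0 0 0 1" --pt "0 8.35 0 0 0 0 1" --pt "0 8.35 0 0 0 0 1" --pt "0 8.35 0 0 0 0 1" --pt "0 8.35 0 0 0 0 1"

```text
time_s: 1.0
tool_pos: [0.2263, 0.5283, 0.2309]
tcp_rot: [-90.0, 0.0, -0.3]
contact_force: [0.2, -0.4, -0.5]
width: 0.0854
```

Call:
step_arm --pt "0 0 0 2.8 0.9 -3.55 1" --pt "0 0 0 2.8 0.9 -3.55 1" --pt "0 0 0 2.8 0.9 -3.55 1" --pt "0 0 0 2.8 0.9 -3.55 1" --pt "0 0 0 2.8 0.9 -3.55 1" --pt "0 0 0 2.8 0.9 -3.55 1" --pt "0 0 0 2.8 0.9 -3.55 1" --pt "0 0 0 2.8 0.9 -3.55 1" --pt "0 0 0 0 0 0 1" --pt "0 0 0 0 0 0 1"

```text
time_s: 2.0
tool_pos: [0.4506, 0.2437, 0.1588]
tcp_rot: [-90.0, 0.1, -0.2]
contact_force: [0.8, 0.3, -1.0]
width: 0.0855
```

```bash
python3 - <<'E'
from h import *
im,c=grab("wrist")
s=arm.get_state();print(s["tool_pos"],s["tcp_rot"],s["joint_positions"],s["contact_force"])
g=im.max(2)
for a,ce,b,m in blobs(g<60,150): print("dark",a,ce,b,onplane(c,ce,.08))
save("pics/w1.png",im)
E
```

```text
[0.45020194 0.24460401 0.15910051] [-8.99804139e+01  5.27885029e-02 -4.44505133e-02] [1.88083116e+01 8.46755507e+00 1.01315387e+02 3.78153145e-02
 7.02606897e+01 1.88399858e+01] [0.59992943 0.20300016 0.88283238]
dark 367 [506.20980926 162.36512262] [497 135  15  45] [[0.65616621 0.27092184 0.08      ]]
dark 765 [259.03137255 186.73071895] [245 170  29  34] [[0.45165472 0.25054223 0.08      ]]
dark 4113 [441.1850231  212.51446633] [397 173  98  88] [[0.60805238 0.22711279 0.08      ]]
dark 42616 [256.30509668 332.14769101] [  0 234 512 150] [[0.44865874 0.10284816 0.08      ]]
```

View pics/w1.png

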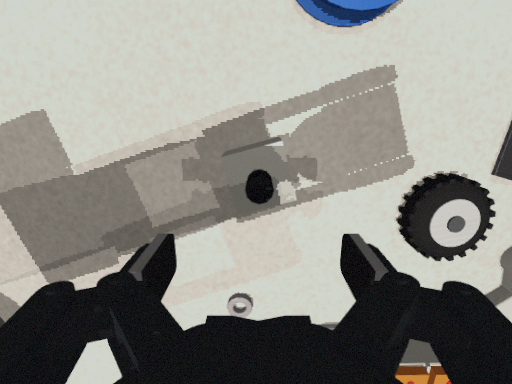

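The hub is at (259,187) with its far edge at row 204, and the jaws straddle it symmetrically. I'll fit the hub's top circle, then view the bay plate from the same relative height so the calibration bias cancels.

```bash
cat >> h.py <<'E'
from scipy.optimize import least_squares
def circ(p,r=None):
    p=p[:,:2]
    f=(lambda v:np.hypot(*(p-v[:2]).T)-(r or v[2]))
    return least_squares(f,[*p.mean(0),r or .006],loss="soft_l1",f_scale=.0005)
E
python3 - <<'E'
from h import *
im,c=grab("wrist")
s=arm.get_state();print(s["tool_pos"],s["tcp_rot"])
for a,ce,b,m in blobs(im.max(2)<60,150):
    if a<1500 and abs(ce[0]-259)<30:
        k=max(cv2.findContours(m.astype(np.uint8),0,1)[0],key=len)[:,0]
        p=onplane(c,k,.08); lo=p[p[:,1]<p[:,1].min()+.013]
        for q in(lo,): 
            for r in (None,.012):
                v=circ(q,r);print(v.x,v.cost,len(q))
        print("x ext",p[:,0].min(),p[:,0].max(),p[:,1].min(),p[:,1].max())
E
```

```text
[0.44997339 0.24518971 0.15931403] [-8.99774794e+01  2.46721834e-02  4.04264237e-02]
[0.45163439 0.24757987 0.0111295 ] 8.119083829710422e-07 40
[0.45162165 0.2486795  0.012     ] 3.4489526795275337e-06 40
x ext 0.4404662452590921 0.46285324095732233 0.2363767596750796 0.26467180565490744
```

Call:
step_arm --pt "0 0 0 1.2 0 -4.5 1" --pt "0 0 0 1.2 0 -4.5 1" --pt "0 0 0 1.2 0 -4.5 1" --pt "0 0 0 1.2 0 -4.5 1" --pt "0 0 0 1.2 0 -4.5 1" --pt "0 0 0 2.0 0 -4.5 1" --pt "0 0 0 2.0 2.0 -1.1 1" --pt "0 0 0 0 0 0 1" --pt "0 0 0 0 0 0 1" --pt "0 0 0 0 0 0 1"

```text
time_s: 3.1
tool_pos: [0.5501, -0.0346, 0.1397]
tcp_rot: [-90.0, 0.0, 0.2]
contact_force: [1.0, -0.2, 0.5]
width: 0.0858
```

```bash
python3 - <<'E'
from h import *
im,c=grab("wrist")
s=arm.get_state();print(s["tool_pos"],s["tcp_rot"],s["contact_force"])
np.savez("bay.npz",im=im,**c)
save("pics/w2.png",im)
E
```

```text
[ 0.55025624 -0.03469767  0.1399406 ] [-8.99949721e+01 -3.09995216e-02  1.56745351e-01] [-0.16291265  0.14137311  0.41743705]
```

View pics/w2.png

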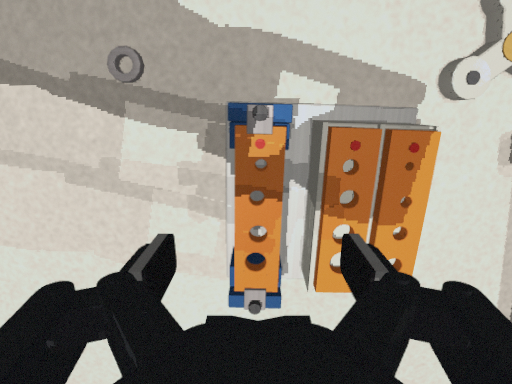

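The wrist view shows the bay plate's bores at about (261,164), (257,197), (258,232) and (256,260), with the red dot at (260,144). Next I'll measure them.

```bash
python3 - <<'E'
from h import *
d=np.load("bay.npz");im=d["im"];c=d
hsv=cv2.cvtColor(im,cv2.COLOR_RGB2HSV);x0,y0,x1,y1=225,120,300,300
save("pics/bay.png",im,(225,140,295,280),4)
for name,org in(("sat110",hsv[...,1]>110),("sat150",hsv[...,1]>150)):
  org=(hsv[...,0]<22)&org
  plate=max(blobs(org&(np.indices(org.shape)[1]<300)),key=lambda b:b[0])
  q=onplane(c,np.argwhere(plate[3])[:,::-1],.06)[:,:2]
  print(name,cv2.minAreaRect((q*1000).astype(np.float32)))
  box=np.zeros_like(org);box[150:275,240:275]=1
  for a,ce,b,m in blobs(~plate[3]&box,20):
    k=max(cv2.findContours(m.astype(np.uint8),0,1)[0],key=len)[:,0]
    v=circ(onplane(c,k,.06));print(a,ce,b,onplane(c,ce,.06)[0,:2].round(4),"fit",v.x.round(4))
E
```

```text
sat110 ((550.243408203125, -53.901405334472656), (151.1688690185547, 40.52330017089844), 88.66754913330078)
82 [260.5        163.09756098] [255 159  12   9] [ 0.5523 -0.0082] fit [ 0.5523 -0.0082  0.0038]
115 [256.46956522 195.46086957] [250 191  14  10] [ 0.5491 -0.0355] fit [ 0.5491 -0.0355  0.0048]
146 [258.         230.82191781] [250 226  17  11] [ 0.5504 -0.0676] fit [ 0.5505 -0.0676  0.0057]
156 [255.26923077 258.1474359 ] [247 253  18  11] [ 0.548  -0.0942] fit [ 0.5479 -0.0943  0.0061]
sat150 ((550.10498046875, -53.666954040527344), (150.7069091796875, 40.234344482421875), 88.6670150756836)
92 [260.59782609 163.27173913] [255 159  12  10] [ 0.5524 -0.0083] fit [ 0.5524 -0.0083  0.004 ]
130 [256.61538462 195.08461538] [250 190  15  11] [ 0.5492 -0.0352] fit [ 0.5492 -0.0352  0.0051]
153 [258.00653595 230.73202614] [250 225  17  12] [ 0.5504 -0.0675] fit [ 0.5505 -0.0675  0.0059]
168 [255.23214286 258.26785714] [246 253  19  12] [ 0.548  -0.0943] fit [ 0.548  -0.0944  0.0064]
```

View pics/bay.png

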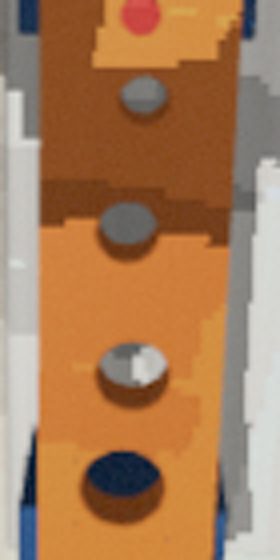

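```bash
python3 - <<'E'
from h import *
c=np.load("bay.npz")
for n,top,l,r,R_ in((1,158.5,254.5,266.5,5),(2,190,249.5,264.5,6.5),(3,225,249.5,266.8,8),(4,252.5,246,265.5,9.5)):
    t=onplane(c,[[(l+r)/2,top],[l,top+8],[r,top+8]],.06)*1000
    print(n,"centre",t[0,0].round(2),(t[0,1]-R_).round(2),"dia",(t[2,0]-t[1,0]).round(1))
E
```

```text
1 centre 552.3 -9.41 dia 9.7
2 centre 549.52 -37.28 dia 12.5
3 centre 550.55 -70.14 dia 15.0
4 centre 548.48 -98.07 dia 17.5
```

Call:
step_arm --pt "0 0 0 -2 -2.0 1.1 1" --pt "0 0 0 -2.0 0 4.5 1" --pt "0 0 0 -1.2 0 4.5 1" --pt "0 0 0 -1.2 0 4.5 1" --pt "0 0 0 -1.2 0 4.5 1" --pt "0 0 0 -1.2 0 4.5 1" --pt "0 0 0 -1.05 0 4.5 1" --pt "0 0 0 0 0 0.3 1" --pt "0 0 0 0 0 0 1" --pt "0 0 0 0 0 0 1"

```text
time_s: 4.15
tool_pos: [0.4518, 0.2474, 0.1597]
tcp_rot: [-90.0, -0.0, 0.1]
contact_force: [0.2, -0.9, 0.0]
width: 0.0855
```

Call:
step_arm --pt "0 0 0 0 3.5 0.05 1" --pt "0 0 0 0 3.5 0 1" --pt "0 0 0 0 3.0 0 1" --pt "0 0 0 0 1.25 0 1" --pt "0 0 0 0 0 0 1" --pt "0 0 0 0 0 0 0.1" --pt "0 0 0 0 0 0 0.1" --pt "0 0 0 0 0 0 0.1" --pt "0 0 0 0 0 0 0.1" --pt "0 0 0 0 0 0 0.1" --pt "0 0 0 0 0 0 0.1" --pt "0 0 0 0 0 0 0.1"

```text
time_s: 5.35
tool_pos: [0.4525, 0.2484, 0.0479]
tcp_rot: [-90.0, -0.1, 0.0]
contact_force: [-1.7, 0.6, 6.2]
width: 0.0222
```

Call:
step_arm --pt "0 0 0 0 0 0 0.1" --pt "0 0 0 0 0 0 0.1"

```text
time_s: 5.55
tool_pos: [0.4526, 0.2484, 0.0479]
tcp_rot: [-90.0, -0.1, 0.0]
contact_force: [-2.2, -1.0, 5.9]
width: 0.0227
```

Call:
step_arm --pt "0 0 0 0 -1 0 0.1" --pt "0 0 0 0 -2 0 0.1" --pt "0 0 0 0 -3 0 0.1" --pt "0 0 0 0 -3 0 0.1" --pt "0 0 0 0 0 0 0.1" --pt "0 0 0 0 0 0 0.1"

```text
time_s: 6.15
tool_pos: [0.4524, 0.2482, 0.1377]
tcp_rot: [-90.0, -0.1, 0.0]
contact_force: [-0.4, 0.1, -0.6]
width: 0.0224
```

```bash
python3 - <<'E'
from h import *
im,c=grab("wrist");s=arm.get_state();print(s["tool_pos"],s["tcp_rot"],s["contact_force"],s["width"])
save("pics/w3.png",im,(150,100,370,340),2.5)
E
```

```text
[0.45132109 0.2478457  0.1363519 ] [-9.00217939e+01  5.73330340e-02  1.15471445e-02] [ 0.05028508 -0.24746974 -1.51680513] 0.022452879465149837
```

View pics/w3.png

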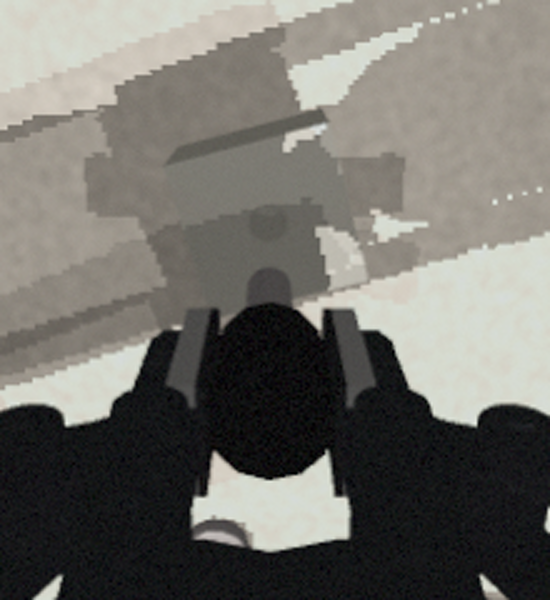

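The axle is gripped cleanly: hub at crop (270,390), tip at (268,285), with the empty holder bore beneath. I'll carry it over bore 1 and stop 12 mm above the plate.

Call:
step_arm --pt "0 0 0 1.67 0 -4.31 0.1" --pt "0 0 0 1.67 0 -4.31 0.1" --pt "0 0 0 1.67 0 -4.31 0.1" --pt "0 0 0 1.67 0 -4.31 0.1" --pt "0 0 0 1.67 0 -4.31 0.1" --pt "0 0 0 1.67 0 -4.31 0.1" --pt "0 0 0 0 1 0 0.1" --pt "0 0 0 0 1 0 0.1" --pt "0 0 0 0 0.7 0 0.1" --pt "0 0 0 0 0 0 0.1" --pt "0 0 0 0 0 0 0.1"

```text
time_s: 7.3
tool_pos: [0.5514, -0.0092, 0.1091]
tcp_rot: [-90.0, 0.1, 0.1]
contact_force: [0.3, -0.2, 0.6]
width: 0.0223
```

```bash
python3 - <<'E'
from h import *
ps=[]
for i in range(3):
    s=arm.get_state();ps.append(s["tool_pos"]);im,c=grab("wrist")
np.savez("b1.npz",im=im,**c)
print(np.array(ps).round(4),s["tcp_rot"],s["contact_force"])
save("pics/w4.png",im,(200,100,320,250),4)
E
```

```text
[[ 0.5514 -0.0092  0.1091]
 [ 0.552  -0.0094  0.1097]
 [ 0.5523 -0.0096  0.1101]] [-9.00056987e+01 -3.30743786e-02  1.02540877e-01] [ 0.33280499  0.03287577 -0.48965295]
```

View pics/w4.png

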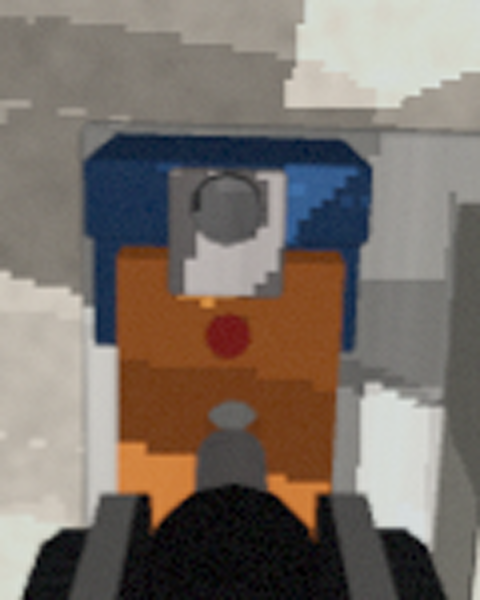

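The tip is at crop (231,430) and bore 1 at (232,413) just beneath, so they're aligned sideways. I'll compute the remaining offset from the far-side edges.

```bash
python3 - <<'E'
from h import *
c=np.load("b1.npz")
zt=.1095-.0079-.03
def P(x,y,z):return onplane(c,[[200+x/4-.5,100+y/4-.5]],z)[0]*1000
print(P(231,430,zt)-[0,5.25,0],P(232,402,.06)-[0,5,0], P(256,415,.06)-P(208,415,.06),P(264,450,.08)-P(197,450,.08))
E
```

```text
[552.118955   -11.13015715  71.6       ] [552.27601727  -9.67132126  60.        ] [8.74341958 0.00906898 0.        ] [11.04203671  0.01154141  0.        ]
```

Call:
step_arm --pt "0 0 0 0 0.5 0.1 0.1" --pt "0 0 0 0 0.4 0 0.1" --pt "0 0 0 0 0 0 0.1" --pt "0 0 0 0 0.05 0 0.1" --pt "0 0 0 0 0 0 0.1"

```text
time_s: 7.95
tool_pos: [0.5522, -0.0096, 0.1003]
tcp_rot: [-90.0, 0.0, 0.0]
contact_force: [-0.9, 0.3, -0.7]
width: 0.0226
```

Call:
step_arm --pt "0 0 0 0 0.05 0 0.1" --pt "0 0 0 0 0.05 0 0.1" --pt "0 0 0 0 0 0 0.1"

```text
time_s: 8.25
tool_pos: [0.5522, -0.0096, 0.0993]
tcp_rot: [-90.0, 0.0, 0.0]
contact_force: [0.2, -0.5, -0.6]
width: 0.0225
```

Call:
step_arm --pt "0 0 0 0 0.05 0 0.1" --pt "0 0 0 0 0 0 0.1"

```text
time_s: 8.45
tool_pos: [0.5522, -0.0095, 0.0987]
tcp_rot: [-90.0, 0.0, 0.0]
contact_force: [-0.1, 0.0, -0.9]
width: 0.0224
```

Call:
step_arm --pt "0 0 0 0 0.05 0 0.1" --pt "0 0 0 0 0 0 0.1"

```text
time_s: 8.65
tool_pos: [0.5522, -0.0095, 0.0982]
tcp_rot: [-90.0, 0.0, 0.0]
contact_force: [0.3, -0.2, -1.0]
width: 0.0226
```

Call:
step_arm --pt "0 0 0 0 0.05 0 0.1" --pt "0 0 0 0 0 0 0.1"

```text
time_s: 8.85
tool_pos: [0.5523, -0.0095, 0.098]
tcp_rot: [-90.0, -0.0, 0.0]
contact_force: [-0.7, -0.1, 0.8]
width: 0.0225
```

Call:
step_arm --pt "0 0 0 0 0.05 0 0.1" --pt "0 0 0 0 0 0 0.1"

```text
time_s: 9.05
tool_pos: [0.5524, -0.0095, 0.0979]
tcp_rot: [-90.0, -0.0, 0.0]
contact_force: [-1.3, 0.7, 4.4]
width: 0.022
```

Bore 1 blocks the tip at the plate surface, with 4.4 N at tip height about 60 mm. I'll lift and go to bore 2.

Call:
step_arm --pt "0 0 0 0 -0.6 0 0.1" --pt "0 0 0 0 -0.6 0 0.1" --pt "0 0 0 -0.28 0 -2.75 0.1" --pt "0 0 0 0 0 0 0.1" --pt "0 0 0 0 0 0 0.1" --pt "0 0 0 0 0 0 0.1"

```text
time_s: 9.65
tool_pos: [0.5493, -0.0366, 0.1092]
tcp_rot: [-90.0, 0.0, 0.0]
contact_force: [0.1, 0.6, -0.0]
width: 0.0225
```

```bash
python3 - <<'E'
from h import *
im,c=grab("wrist");s=arm.get_state()
np.savez("b2.npz",im=im,**c)
print(s["tool_pos"],s["tcp_rot"],s["contact_force"])
save("pics/w5.png",im,(220,160,300,240),7)
E
```

```text
[ 0.54933883 -0.03650732  0.10919489] [-8.99784611e+01  1.16312581e-02  2.45974838e-02] [ 0.14303692  0.34464412 -0.23440178]
```

View pics/w5.png

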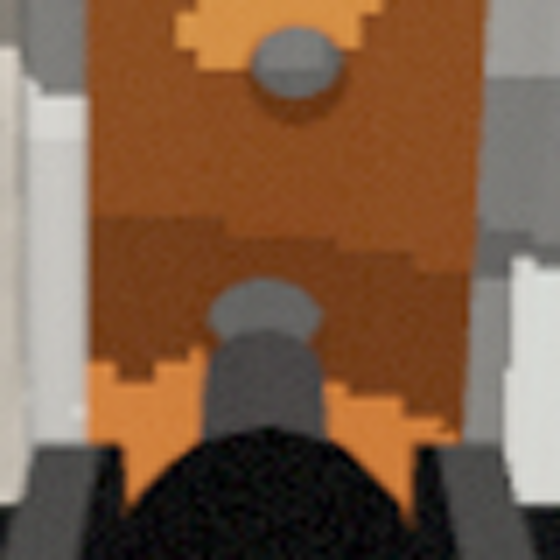

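Bore 1 is at crop (297,75). Bore 2 spans columns 207–322 with its top edge at row 277, and the tip is centred at column 265 with its far edge at row 333.

```bash
python3 - <<'E'
from h import *
c=np.load("b2.npz")
zt=.1092-.0379
def P(x,y,z):return onplane(c,[[220+x/7-.5,160+y/7-.5]],z)[0]*1000
print("tip",P(265,333,zt)-[0,5.25,0],"bore",P(264.5,277,.06)-[0,6.5,0],"dia",P(322,310,.06)-P(207,310,.06),"b1",P(297,26,.06)-[0,5,0], P(344,70,.06)-P(251,70,.06))
E
```

```text
tip [549.17547306 -37.98276237  71.3       ] bore [549.09874641 -37.17755783  60.        ] dia [ 1.19201643e+01 -5.36040601e-03  0.00000000e+00] b1 [552.36484499  -9.42032322  60.        ] [ 9.30853028e+00 -4.32486211e-03  0.00000000e+00]
```

Call:
step_arm --pt "0 0 0 0 0.5 0.06 0.1" --pt "0 0 0 0 0.5 0 0.1" --pt "0 0 0 0 0.1 0 0.1" --pt "0 0 0 0 0.05 0 0.1" --pt "0 0 0 0 0.05 0 0.1" --pt "0 0 0 0 0 0 0.1"

```text
time_s: 10.3
tool_pos: [0.5495, -0.0364, 0.0973]
tcp_rot: [-90.0, 0.0, 0.0]
contact_force: [-0.0, 0.5, 0.5]
width: 0.0224
```

Call:
step_arm --pt "0 0 0 0 0.05 0 0.1" --pt "0 0 0 0 0.05 0 0.1" --pt "0 0 0 0 0 0 0.1"

```text
time_s: 10.6
tool_pos: [0.5494, -0.0364, 0.0963]
tcp_rot: [-90.0, 0.0, 0.0]
contact_force: [-0.5, 0.1, -0.9]
width: 0.0225
```

Call:
step_arm --pt "0 0 0 0 0.05 0 0.1" --pt "0 0 0 0 0 0 0.1"

```text
time_s: 10.8
tool_pos: [0.5494, -0.0364, 0.0958]
tcp_rot: [-90.0, 0.0, 0.0]
contact_force: [0.0, 0.1, -0.4]
width: 0.0225
```

The tip has entered bore 2, now 2 mm below the surface with no force. I'll continue gently.

Call:
step_arm --pt "0 0 0 0 0.1 0 0.1" --pt "0 0 0 0 0.1 0 0.1" --pt "0 0 0 0 0 0 0.1"

```text
time_s: 11.1
tool_pos: [0.5493, -0.0364, 0.0936]
tcp_rot: [-90.0, 0.0, 0.0]
contact_force: [-0.0, -0.7, -1.6]
width: 0.0223
```

Call:
step_arm --pt "0 0 0 0 0.1 0 0.1" --pt "0 0 0 0 0.1 0 0.1" --pt "0 0 0 0 0.1 0 0.1" --pt "0 0 0 0 0 0 0.1"

```text
time_s: 11.5
tool_pos: [0.5492, -0.0364, 0.0905]
tcp_rot: [-90.0, 0.0, 0.0]
contact_force: [-0.6, 0.3, -1.1]
width: 0.0223
```

Call:
step_arm --pt "0 0 0 0 0.15 0 0.1" --pt "0 0 0 0 0.15 0 0.1" --pt "0 0 0 0 0.15 0 0.1" --pt "0 0 0 0 0.15 0 0.1" --pt "0 0 0 0 0 0 0.1"

```text
time_s: 12.0
tool_pos: [0.5492, -0.0364, 0.0844]
tcp_rot: [-90.0, 0.0, 0.0]
contact_force: [0.1, -0.6, -0.5]
width: 0.0226
```

Call:
step_arm --pt "0 0 0 0 0.15 0 0.1" --pt "0 0 0 0 0.15 0 0.1" --pt "0 0 0 0 0.15 0 0.1" --pt "0 0 0 0 0.15 0 0.1" --pt "0 0 0 0 0.15 0 0.1" --pt "0 0 0 0 0.15 0 0.1" --pt "0 0 0 0 0.15 0 0.1" --pt "0 0 0 0 0.15 0 0.1" --pt "0 0 0 0 0 0 0.1"

```text
time_s: 12.9
tool_pos: [0.5492, -0.0364, 0.0725]
tcp_rot: [-90.0, 0.0, 0.0]
contact_force: [0.4, 0.2, -0.3]
width: 0.0227
```

Call:
step_arm --pt "0 0 0 0 0.1 0 0.1" --pt "0 0 0 0 0.1 0 0.1" --pt "0 0 0 0 0.1 0 0.1" --pt "0 0 0 0 0.05 0 0.1" --pt "0 0 0 0 0 0 0.1"

```text
time_s: 13.4
tool_pos: [0.5494, -0.0364, 0.0692]
tcp_rot: [-90.0, 0.0, 0.0]
contact_force: [0.2, 0.5, -0.6]
width: 0.0226
```

Call:
step_arm --pt "0 0 0 0 0.05 0 0.1" --pt "0 0 0 0 0.05 0 0.1" --pt "0 0 0 0 0 0 0.1"

```text
time_s: 13.7
tool_pos: [0.5494, -0.0364, 0.0682]
tcp_rot: [-90.0, 0.0, 0.0]
contact_force: [0.1, 0.6, -1.4]
width: 0.0223
```

Call:
step_arm --pt "0 0 0 0 0.05 0 0.1" --pt "0 0 0 0 0 0 0.1"

```text
time_s: 13.9
tool_pos: [0.5495, -0.0365, 0.0681]
tcp_rot: [-90.0, -0.0, 0.0]
contact_force: [-1.3, -0.1, 1.3]
width: 0.0227
```

The collar touches at TCP 68.1 mm, exactly the predicted seat height. I'll press slightly, release and retreat.

Call:
step_arm --pt "0 0 0 0 0.05 0 0.1" --pt "0 0 0 0 0 0 0.1" --pt "0 0 0 0 0 0 0.4" --pt "0 0 0 0 0 0 0.6" --pt "0 0 0 0 0 0 0.6" --pt "0 0 0 0 0 0 0.6" --pt "0 0 0 0 0 0 0.6"

```text
time_s: 14.6
tool_pos: [0.5494, -0.0364, 0.0671]
tcp_rot: [-90.0, 0.0, 0.0]
contact_force: [-0.1, 0.1, -0.3]
width: 0.0514
```

Call:
step_arm --pt "0 0 0 0 -1 0 0.6" --pt "0 0 0 0 -2 0 0.6" --pt "0 0 0 0 -3 0 0.6" --pt "0 0 0 0 -3 0 0.6" --pt "0 0 0 0 0 0 0.6" --pt "0 0 0 0 0 0 0.6" --pt "0 0 0 0 0 0 0.6"

```text
time_s: 15.3
tool_pos: [0.5486, -0.0362, 0.1565]
tcp_rot: [-90.0, 0.1, 0.0]
contact_force: [0.2, 0.6, 0.2]
width: 0.0513
```

```bash
python3 - <<'E'
from h import *
im,c=grab("wrist");s=arm.get_state();print(s["tool_pos"],s["contact_force"],s["width"])
for a,ce,b,m in blobs(im.max(2)<60,150):
    if a<3000 and abs(ce[0]-259)<40:
        k=max(cv2.findContours(m.astype(np.uint8),0,1)[0],key=len)[:,0]
        p=onplane(c,k,.10); print("hub top",a,b,p.min(0),p.max(0))
t,ct=grab("scene")
save("pics/s.png",t,(180,180,300,280),4); save("pics/w6.png",im)
a=cv2.imread("pics/w6.png");b=cv2.imread("pics/s.png")
cv2.imwrite("pics/end.png",np.hstack([a[80:340,120:400],b[:260,100:380]]))
E
```

```text
[ 0.5482835  -0.03617549  0.15595669] [-0.40423701  0.76332796 -0.61583645] 0.050969526906500015
hub top 903 [244 181  30  39] [ 0.53824078 -0.04872749  0.1       ] [ 0.56012079 -0.01869929  0.1       ]
```

View pics/end.png

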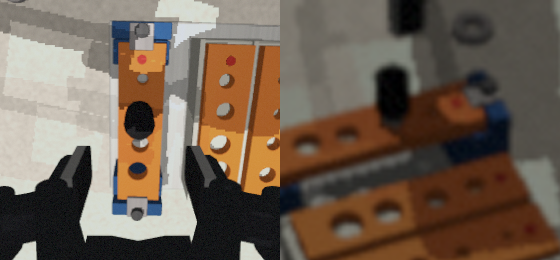

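The final picture shows the axle upright in bore 2, hub low over the plate with the collar seated, and the fingers clear of it.

```bash
python3 -c "from rig import arm; print(arm.sign_off())"
```

```text
the job is handed in; nothing more can be done
None
```

The axle is standing upright in the second bore from the red dot on the plate in the blue bay, collar seated and gripper released. I handed the job in at about 15.4 s of the 61 s allowed; no verdict was reported.

- **Which plate:** The bores in the bay plate measured about 9.7, 12.5, 15.0 and 17.5 mm in the wrist picture. The two larger ones came out 1 to 1.5 mm small, but only the 10/13/16/19 mm plate fits these sizes.
- **Bore 1 (10 mm):** The tip stopped at the plate's surface at 4.4 N, so I lifted it away.
- **Bore 2 (13 mm):** The shank went down 30 mm with the force staying within its noise of about 1–2 N. The collar touched at a tool height of 68.1 mm, against about 68 mm predicted. I pressed it 0.5 mm further, then released and lifted the gripper clear.
- **Last checks:** The hub is centred within about 1 mm of the bore, allowing for noise in the pose readings. In the scene picture the axle looks upright with its collar on the plate; I did not measure its tilt as an angle. The end force was noise, under 1 N, and the gripper was open and clear. I did not re-measure the loose bystanders, but the gripper stayed well above them.

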